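# Tuck the roof-light flashing under the shingles and hold it pressed flat

## Task

Fit the folded metal flashing above the opening in the sample roof panel: slide its flat flange up under the lapped bottom course of shingles, without lifting the shingles, until the flange's front edge is fully home against the hidden batten along its whole length, with the flashing centred on the opening. Finish while holding it there: press it down firmly flat against the roof board and keep pressing, do not let go. Leave the other things on the bench and on the panel where they are.

Things in the scene. Friction and masses are not known exactly. Their poses are not given: they have to be found in the camera images.
- flashing: the flashing: a folded bare aluminium angle, loose, about 0.19 kg, 190 mm long (its y), lying flange down. Flat flange 100 mm deep (x from -50 to +50) and 3 mm thick; upright leg 50 mm tall along the rear edge (x = -50 mm), its top folded into a 9 mm thick hem. Origin: centre of the flange's underside; +x points from the upright leg to the free front edge that goes under the shingles; z up
- flashing_grip (a point): centre of the flashing's 9 mm thick hem (the place to grip, across its thickness, i.e. along the flashing's x), mid-length, 38 mm above the flange's underside and 95.5 mm behind the front edge; hem spans 26 to 50 mm above the underside; axes as flashing
- edge_mid (a point): middle of the flashing's front edge, at its underside; axes as flashing
- edge_left (a point): left end (+y) of the flashing's front edge, at its underside, 95 mm from edge_mid
- edge_right (a point): right end (-y) of the flashing's front edge, at its underside, 95 mm from edge_mid
- deck: the sample roof panel, fixed flat on the bench: plywood roof board 340 (its x) x 320 mm (its y), top face level, 38 mm above the bench. Origin on the bench below its centre; +x is up the roof, z up. A roof-light opening 150 mm wide (y from -75 to +75) is cut through the board from its lower edge (x = -170 mm) up to x = -60 mm; the 85 mm wide board on either side of it carries the flashing's ends
- courses: the battens and lapped wooden shingles, fixed on the board, axes as the deck; origin as batten. Bottom course: three shingles side by side, 6 mm thick, lying level on the 10 mm high first batten and reaching 50 mm down the roof from its face, so that their lower edges lie at x = -50 mm with a 10 mm high gap below, over the board. Upper courses lap over them, top face 28 mm above the board
- batten (a point): foot of the first batten's lower face (hidden under the shingles, straight, 320 mm wide) in line with the middle of the opening, on the roof board's top face, at the deck's x = +40 mm, y = 0. The flange's front edge comes home against it; the upright leg then stands at the head of the opening and the ends lap its sides by 20 mm. Axes as the deck: x up the roof, z up
- shingle_left (a joint): lift of the bottom course's left (+y) shingle, rad; 0 lying down, grows as its lower edge is lifted (60 mm from its nail line, 0.07 rad is 4 mm); springs back down, stiffness 4 N m/rad
- shingle_middle (a joint): the same for the middle shingle
- shingle_right (a joint): the same for the right (-y) shingle
- shingle_middle_butt (a point): middle of the lower edge of the middle shingle, on its underside
- hammer: bystander: a 260 mm hammer lying across the upper shingle courses
- spare_shingle: bystander: loose narrow shingle 110 x 70 x 6 mm lying on the board's lower right (-y) corner, beside the opening
- spoon: bystander: steel spoon 190 mm long on the bench, beyond the flashing
- nail_tin: bystander: open round tin of copper nails, 68 mm across, 40 mm tall, on the bench near the flashing
- tape_measure: bystander: tape measure, 68 x 36 x 60 mm tall
- glue_jar: bystander: plain jar 72 mm across, 95 mm tall
- sanding_block: bystander: cork sanding block 100 x 65 x 26 mm
Not all that is in view belongs to the job. Of the things shaped like the flashing, the aluminium one is meant.

How it is judged:
On the way:
1. the flashing's front edge is under the shingles by 15 mm or more at both ends, lying on the board (x of each of edge_left, edge_right in the frame of batten above -0.035 m and z of edge_left in the frame of batten between -0.004 and 0.008 m and z of edge_right in the frame of batten between -0.004 and 0.008 m and y of edge_left in the frame of batten below 0.155 m and y of edge_right in the frame of batten above -0.155 m), for 0.1 s.
At the end, for the whole second after the job is handed in: Front edge within 6 mm of the batten at both ends, centred on the opening within 15 mm, flat on the board (0.03 rad, edge under 4 mm up), at rest, fingers on it (over 3 N), pressed onto the board with over 5 N in all (its weight is about 2 N), all three shingles down (under 0.02 rad) (x of edge_left in the frame of batten between -0.006 and 0.006 m and x of edge_right in the frame of batten between -0.006 and 0.006 m and z of edge_left in the frame of batten between -0.004 and 0.004 m and z of edge_right in the frame of batten between -0.004 and 0.004 m and y of edge_mid in the frame of batten between -0.015 and 0.015 m and angle between the z axis of flashing and the z axis of deck, either way round below 0.03 rad and contact force between flashing and deck above 5 N and contact force between the fingers and flashing above 3 N and linear speed of flashing below 0.01 m/s and value of joint each of shingle_left, shingle_middle, shingle_right below 0.02 rad); the arm keeps its last pose, push and grip.
It fails at once if a bottom-course shingle is lifted by more than 4 mm at its lower edge (0.07 rad) (value of joint any of shingle_left, shingle_middle, shingle_right above 0.07 rad).
It fails at once if a bystander is moved by more than 30 mm (distance of any of hammer, spare_shingle, spoon, nail_tin, tape_measure, glue_jar, sanding_block from where it was at the start of the episode above 0.03 m).
It also fails if it takes over 42 s, if anything falls off the work surface, if the arm or the gripper's body presses on something with over 40 N, if the wrist force passes 120 N, or if a joint passes its speed limit or range.

## Robot

A 6-joint arm with a two-finger parallel gripper is mounted at the origin on the work surface. World frame = base frame: x ahead of the robot, y to its left, z up, the work surface at z = 0. Lengths are in m, angles in rad, forces in N, time in s.
With the tool pointing down it reaches from about 0.325 to 0.9 m from the base axis. Payload 6.1 kg.
Tool frame: the origin (TCP) lies on the centre line of the jaws, within the pads' length; the fingertips stand r.tip_extent ahead of it and the grasp point (between the pads) lies 3 mm ahead of it (r.tip_extent is the distance from the TCP to the fingertips, in m); y points along the fingers, x is the direction in which the jaws open and shut, and the axes are right-handed (so a half turn about y gives the same grasp; the last joint's range is limited). The gripper opens to 85 mm and grips with 20 to 120 N. Pads are 22 mm wide; open, the fingers measure 114 mm over their backs; the gripper's body (76 mm by 85 mm) begins 54 mm behind the grasp point. The pads swing forward as they close: fully open they stand 13 mm farther back than shut.
Start: joints at [-1.38, 0.22, 1.526, -0, 1.395, -0.126], TCP at [0.195, -0.594, 0.253] pointing down, gripper open.
Joint ranges: [-2.98, 2.98], [-0.91, 2.08], [0.09, 2.57], [-1.24, 4.39], [0.2, 2.65], [-2.68, 2.68]. Speed limits (rad/s): [2.57, 2.57, 3.01, 3.14, 3.14, 3.14].

## Interface

Orientations are given as a unit quaternion [x, y, z, w].
In Python, from station import r gives the robot as it stands. The module is installed in compiled form; this text tells all that it offers.
- The arm moves only by the tool jog_arm, never from a script. Its argument "plan" is one flat list of numbers, 7 for each row, row after row: the turn, a rotation vector about the tool's x, y, z in degrees, then the shift along the tool's x, y, z in cm, then the finger opening in cm, from 0 to 8.54. In form: [ax, ay, az, tx, ty, tz, claw, ax, ay, az, tx, ty, tz, claw, ...]. A call has 1 to 12 rows; each row is the pose to reach, as a shift and turn from the pose commanded when the call began, along the tool's axes at that moment; what a row does not reach only later rows make up. A row lasts 1/10 s, in which the tool goes at most 50 mm and 8.59 degrees, less where a joint would pass 70% of its speed; a pose out of reach is approached as far as the arm can. A call with a gripper value outside its range is refused whole. The fingers move at their own pace and stop on an object; "squeeze" is the grip in N (left out, the last holds). Time passes only in rows, so rows that repeat a pose let the fingers close. It gives the time, the measured TCP pose, the force and the opening at its end, in the units of the state.
- r.get_obs(): the state, without advancing time (a new reading comes with each control period).
- r.get_image(name): name is "side" or "top" or "wrist"; returns (picture, depth): 480x640x3 uint8, red, green, blue; 480x640 float32, m along the optical axis (not along the pixel's ray), 0 where there is no reading.
- r.camera_params(name): a dict with "fov_y" (degrees; the focal length in pixels is half the picture's height over the tangent of half this angle, whatever the lens; pixels are square), "cx", "cy" (the principal point, pixels), "position" and "rotation" of the camera in the world; the wrist camera has in their place "hand_eye" (4x4, takes a point from camera to tool coordinates, whose origin is the TCP and whose axes are the tool frame's). Camera axes: x right, y down, z forward; pixel columns grow to the right and rows downward; lengths in m; the calibration is good to about 2 mm. A picture is of the moment at which its call begins: read the wrist's pose just before it. camera_params takes no time and is no camera call.
- r.sign_off(): hands the job in, once; it reports no verdict.
Trained networks look in the newest picture that a camera, given by its name, has taken for a name from the list of things; names that differ only in an ending like _2 or _b are one class to them, and where a whole thing is asked for, a point or a joint stands for the part that bears it (a point fixed in the world has none). Each returns a list of dicts, best first, with "p" (0 to 1); they miss things now and then, are a little off and sometimes report something else, mostly with a low value. They report only what shows in the picture. A call takes as long as a camera call. They do not tell look-alikes from the thing itself.
- r.boxes_of(thing, camera): "box" ([left, top, right, bottom] in pixels, round what is visible of it).
- r.masks_of(thing, camera): "pixels" (480x640 bool, what is visible of it) and "box" ([left, top, right, bottom] in pixels, round what is visible of it).
- r.place_of(thing, camera): "centre" ([column, row] in pixels: a listed point, or the origin of a listed thing).
The state is a dict: "time_s": time; "joint_pos": joint angles; "dq": joint speeds; "joint_efforts": joint torques, N m; "ee_pos": TCP position; "ee_rot": TCP orientation; "force": force on the tool from outside, world axes, zero at the start; "wrist_torque": the same for the moment, N m; "grip_width": finger opening in m.
Only numpy, scipy, OpenCV 4.12 (cv2) and the standard library are available. Lean on these libraries where they do the work, as an engineer would, in place of code of your own. Each camera call takes 0.05 s, during which the arm holds its last target.

## Working session

There is one attempt and no reset: what is moved stays moved. The work goes in short steps, Python scripts to look and compute and a tool call to move; the robot and the scene stay as the last step left them, time stands still between calls to the robot, and variables do not carry over. Pictures are saved under pics/ and viewed, and the job is handed in when it is done.

Besides the shell and the picture viewer there is one more tool, called after ">>>" by a JSON object that holds its "name" and its "arguments". jog_arm: Moves the arm, as the interface text tells. Its arguments: {"type":"object","properties":{"plan":{"type":"array","items":{"type":"number"}},"squeeze":{"type":"number"}},"required":["plan"]}

```bash
mkdir -p pics; cat > h.py <<'E'
import numpy as np,cv2
from station import r
from scipy.spatial.transform import Rotation as R
def cam(name):
    o=r.get_obs(); im,d=r.get_image(name); p=r.camera_params(name)
    f=240/np.tan(np.radians(p["fov_y"])/2)
    if "hand_eye" in p:
        T=np.eye(4);T[:3,:3]=R.from_quat(o["ee_rot"]).as_matrix();T[:3,3]=o["ee_pos"]
        M=T@np.array(p["hand_eye"])
    else:
        M=np.eye(4);q=np.array(p["rotation"]);M[:3,:3]=q if q.shape==(3,3) else R.from_quat(q).as_matrix();M[:3,3]=p["position"]
    return im,d,f,p["cx"],p["cy"],M
def cloud(d,f,cx,cy,M):
    v,u=np.mgrid[:480,:640]
    P=np.stack([(u-cx)/f*d,(v-cy)/f*d,d],-1)
    W=P@M[:3,:3].T+M[:3,3]; W[d<=0]=np.nan
    return W
def save(n,im): cv2.imwrite("pics/"+n,im[:,:,::-1])
E
python3 - <<'E'
from h import *
print(r.get_obs(),r.tip_extent)
for n in ["side","top","wrist"]:
    im,d,f,cx,cy,M=cam(n); save(n+"0.png",im); np.savez(n+"0.npz",im=im,W=cloud(d,f,cx,cy,M))
    print(n,f,cx,cy,M.round(3).tolist())
E
```

```text
{'time_s': 0.0, 'joint_pos': array([-1.38010030e+00,  2.21263590e-01,  1.52757957e+00, -2.86101140e-05,
        1.39469040e+00, -1.26125641e-01]), 'dq': array([-0.00121305, -0.00017516,  0.00074218,  0.00024164,  0.0005027 ,
       -0.00164038]), 'joint_efforts': array([ 1.02968526e-03, -4.96897173e+01, -3.89390123e+01, -6.83769508e-05,
        1.12216108e-02, -2.67649693e-05]), 'ee_pos': array([ 0.19458552, -0.59336059,  0.25219268]), 'ee_rot': array([-0.57215291,  0.41537085, -0.41435596,  0.573077  ]), 'force': array([-0.45210539, -0.48664943,  0.20115713]), 'wrist_torque': array([-0.00903202, -0.01761024, -0.03104896]), 'grip_width': 0.0854394448122222} 0.022
side 448.6484678638767 313.65394347014404 238.01921145874874 [[-0.896, -0.326, 0.302, 0.09], [-0.445, 0.646, -0.62, 0.853], [0.007, -0.69, -0.724, 1.094], [0.0, 0.0, 0.0, 1.0]]
top 601.2377102773737 315.8096143018238 245.5428318339569 [[0.008, -0.991, 0.13, 0.278], [-1.0, -0.009, -0.001, 0.014], [0.002, -0.13, -0.992, 1.904], [0.0, 0.0, 0.0, 1.0]]
wrist 401.11634814297173 319.14981368692395 244.1328957311777 [[0.311, -0.917, -0.249, 0.257], [-0.95, -0.3, -0.08, -0.573], [-0.001, 0.262, -0.965, 0.372], [0.0, 0.0, 0.0, 1.0]]
```

View pics/side0.png

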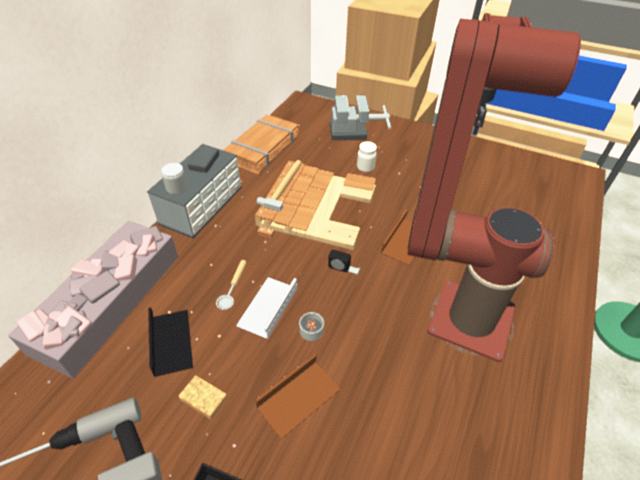

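View pics/top0.png

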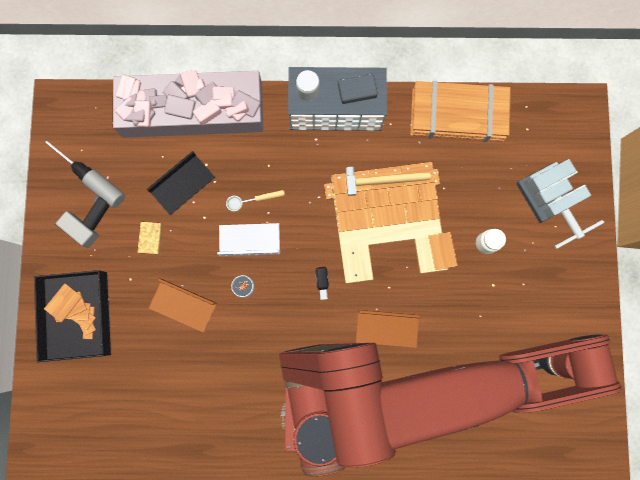

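View pics/wrist0.png

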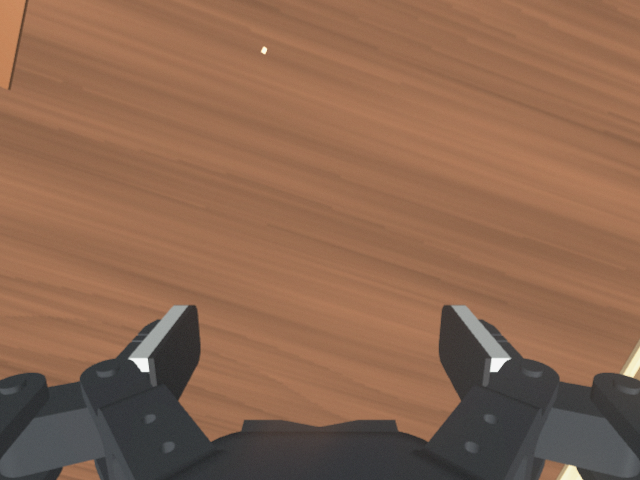

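```bash
python3 - <<'E'
from h import *
for n in ["top","side"]:
  W=np.load(n+"0.npz")["W"]
  for t in ["flashing","flashing_grip","edge_left","edge_right","shingle_middle_butt","deck","batten"]:
    try:
      for q in r.place_of(t,n)[:4]:
        c=q["centre"];print(n,t,round(q["p"],2),np.round(c,1),W[int(c[1]),int(c[0])].round(3))
    except Exception as e: print(t,e)
E
```

```text
top flashing 0.7 [249.5 237.8] [0.552 0.224 0.005]
top flashing 0.57 [182.2 185.8] [0.72  0.445 0.004]
top flashing 0.57 [384.2 328.9] [ 0.268 -0.204  0.011]
top flashing_grip 0.83 [171.9 174.2] [0.754 0.48  0.01 ]
top flashing_grip 0.79 [391.  315.3] [ 0.308 -0.222  0.044]
top flashing_grip 0.68 [246.8 252.4] [0.499 0.228 0.045]
top flashing_grip 0.62 [185.7 293. ] [ 0.372  0.423 -0.001]
top edge_left 0.9 [199.2 332.7] [0.251 0.373 0.007]
top edge_left 0.76 [215.1 177.4] [0.746 0.338 0.009]
top edge_left 0.65 [219.8 224.9] [0.594 0.322 0.001]
top edge_left 0.56 [415.2 349. ] [ 0.204 -0.301  0.005]
top edge_right 0.85 [356.4 345.2] [ 0.239 -0.067  0.733]
top edge_right 0.77 [170.9 215.1] [0.621 0.479 0.004]
top edge_right 0.74 [145.9 306.7] [0.33  0.547 0.003]
top edge_right 0.56 [281.1 219.3] [0.61  0.123 0.014]
top shingle_middle_butt 0.71 [249.1 237. ] [0.552 0.224 0.005]
top shingle_middle_butt 0.55 [393.9 225. ] [ 0.59  -0.231  0.037]
top deck 0.73 [389.2 222.4] [ 0.596 -0.217  0.052]
top batten 0.87 [385.7 210. ] [ 0.634 -0.204  0.054]
side flashing 0.88 [296.3 398.1] [0.339 0.
[... 447 characters left out ...]
 0.326 0.005]
side edge_left 0.75 [184.8 309.1] [0.756 0.344 0.002]
side edge_left 0.64 [341.5 388.3] [ 0.249  0.358 -0.002]
side edge_right 0.9 [194.2 367.3] [0.619 0.48  0.002]
side edge_right 0.7 [410.9 267.3] [ 0.217 -0.108  0.   ]
side edge_right 0.67 [282.4 434.9] [0.326 0.528 0.006]
side edge_right 0.57 [269.4 277. ] [ 0.597  0.128 -0.001]
side shingle_middle_butt 0.72 [323.5 198.7] [ 0.588 -0.241  0.04 ]
side shingle_middle_butt 0.68 [267.7 306.9] [0.545 0.227 0.004]
side shingle_middle_butt 0.51 [254.2 303. ] [0.585 0.234 0.003]
side deck 0.61 [318.7 209.4] [ 0.58  -0.185  0.036]
side batten 0.95 [307.5 202.9] [ 0.623 -0.184  0.052]
side batten 0.27 [255.1 303. ] [0.581 0.234 0.005]
```

Look-alikes in the top image are the black angle (181,183), copper angle (183,305), copper angle (387,329) and the silver/white angle (249,238). The silver one matches the description, so I'm checking it in a close crop.

```bash
python3 - <<'E'
from h import *
a=np.load("top0.npz")["im"];b=np.load("side0.npz")["im"]
A=cv2.resize(a[205:270,200:300],(400,260),interpolation=cv2.INTER_CUBIC)
B=cv2.resize(b[265:345,225:325],(400,320),interpolation=cv2.INTER_CUBIC)
A2=cv2.resize(a[150:290,320:465],(400,386),interpolation=cv2.INTER_CUBIC)
B2=cv2.resize(b[150:260,245:385],(400,314),interpolation=cv2.INTER_CUBIC)
c=np.zeros((600,800,3),np.uint8);c[:260,:400]=A;c[270:590,:400]=B;c[:280,400:]=A2[:280]; c[283:597,400:]=B2
save("crop0.png",c)
W=np.load("top0.npz")["W"]
print(W[205:270:3,249].round(3).tolist())
E
```

```text
[[0.657, 0.228, -0.002], [0.647, 0.227, 0.003], [0.638, 0.227, -0.001], [0.628, 0.227, -0.004], [0.617, 0.226, 0.004], [0.607, 0.226, 0.004], [0.599, 0.226, -0.004], [0.587, 0.225, 0.008], [0.577, 0.225, 0.008], [0.569, 0.225, 0.0], [0.559, 0.225, 0.004], [0.549, 0.225, 0.003], [0.539, 0.224, 0.009], [0.53, 0.224, 0.003], [0.52, 0.223, 0.009], [0.511, 0.224, 0.001], [0.495, 0.218, 0.057], [0.491, 0.223, 0.003], [0.482, 0.223, 0.004], [0.473, 0.223, -0.003], [0.463, 0.223, 0.0], [0.453, 0.222, 0.006]]
```

View pics/crop0.png

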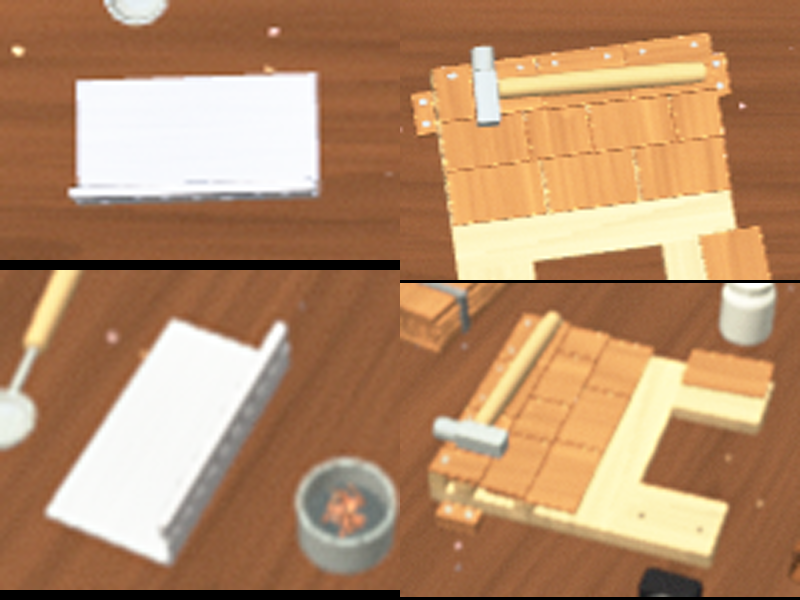

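```bash
cat >> h.py <<'E'
def down(yaw): # tool y down, tool x at yaw in the world
    x=np.array([np.cos(yaw),np.sin(yaw),0]);y=np.array([0,0,-1.]);return R.from_matrix(np.stack([x,y,np.cross(x,y)],1))
def rel(p,Rt,P0=None,R0=None):
    o=r.get_obs(); P0=o["ee_pos"] if P0 is None else P0; R0=R.from_quat(o["ee_rot"]) if R0 is None else R0
    return np.degrees((R0.inv()*Rt).as_rotvec()).round(2),(R0.inv().apply(np.array(p)-P0)*100).round(2)
E
python3 - <<'E'
from h import *
print(R.from_quat(r.get_obs()["ee_rot"]).as_matrix().round(3))
print(np.array(r.camera_params("wrist")["hand_eye"]).round(3))
W=np.load("top0.npz")["W"];im=np.load("top0.npz")["im"].astype(int)
# flashing flange: bright bluish white
m=np.zeros((480,640),bool);m[215:262,212:288]=True
m&=im.min(-1)>190
v,u=np.nonzero(m);print(len(v),cv2.minAreaRect(np.stack([u,v],1).astype(np.float32)))
P=W[m]; P=P[np.isfinite(P[:,0])]; print(P.mean(0),cv2.minAreaRect(P[:,:2].astype(np.float32)))
for yaw in [0,np.pi]:
  print(rel([0.42,-0.2,0.38],down(yaw)))
E
```

```text
[[ 0.312  0.     0.95 ]
 [-0.95  -0.     0.312]
 [ 0.    -1.     0.   ]]
[[ 1.    -0.001  0.    -0.   ]
 [-0.    -0.262  0.965 -0.12 ]
 [-0.001 -0.965 -0.262  0.066]
 [ 0.     0.     0.     1.   ]]
1743 ((247.6112060546875, 238.44801330566406), (28.984920501708984, 62.12896728515625), 88.15238952636719)
[0.54696977 0.22553647 0.0087654 ] ((0.5451947450637817, 0.22590357065200806), (0.1007649376988411, 0.19177480041980743), 2.8104758262634277)
(array([  0.  , -71.85,   0.  ]), array([-30.41, -12.67,  33.68]))
(array([ -0.  , 108.15,   0.  ]), array([-30.41, -12.67,  33.68]))
```

>>> {"name": "jog_arm", "arguments": {"plan": [0,-36,0,-17,-6,17,8.5,0,-71.85,0,-30.4,-12.7,33.7,8.5,0,-71.85,0,-30.4,-12.7,33.7,8.5,0,-71.85,0,-30.4,-12.7,33.7,8.5,0,-71.85,0,-30.4,-12.7,33.7,8.5,0,-71.85,0,-30.4,-12.7,33.7,8.5,0,-71.85,0,-30.4,-12.7,33.7,8.5,0,-71.85,0,-30.4,-12.7,33.7,8.5,0,-71.85,0,-30.4,-12.7,33.7,8.5,0,-71.85,0,-30.4,-12.7,33.7,8.5,0,-71.85,0,-30.4,-12.7,33.7,8.5,0,-71.85,0,-30.4,-12.7,33.7,8.5]}}

```text
time_s: 2.05
ee_pos: [0.4202, -0.1999, 0.3803]
ee_rot: [0.707, 0.0, -0.0, -0.707]
force: [-1.0, 1.0, -0.4]
grip_width: 0.0849
```

```bash
python3 - <<'E'
from h import *
o=r.get_obs();print(o["time_s"],o["ee_pos"],np.abs(o["dq"]).max())
im,d,f,cx,cy,M=cam("wrist"); save("w1.png",im); np.savez("w1.npz",im=im,W=cloud(d,f,cx,cy,M),M=M,d=d)
print(rel([0.46,-0.2,0.38],down(0)))
E
```

```text
2.05 [ 0.42023363 -0.19993977  0.38029268] 0.03381811607043293
(array([ 0.01, -0.01, -0.04]), array([ 4.02, -0.01,  0.05]))
```

View pics/w1.png

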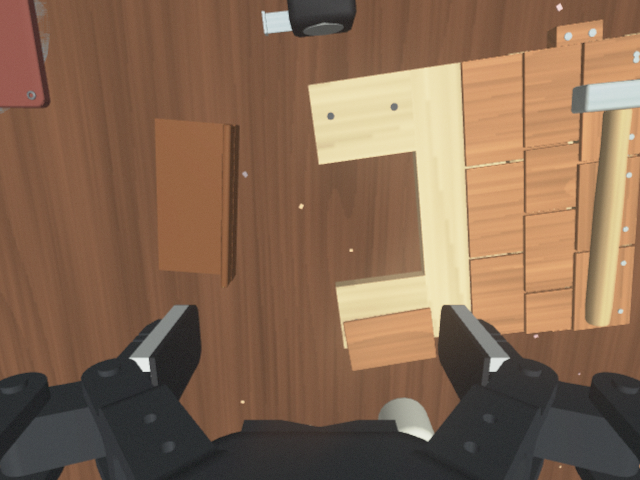

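```bash
cat >> h.py <<'E'
def ray(px,z,f,cx,cy,M):
    px=np.atleast_2d(px).astype(float);D=np.c_[(px[:,0]-cx)/f,(px[:,1]-cy)/f,np.ones(len(px))]@M[:3,:3].T
    return M[:3,3]+D*((z-M[2,3])/D[:,2])[:,None]
E
python3 - <<'E'
from h import *
w=np.load("w1.npz");im=w["im"];M=w["M"];f,cx,cy=401.11634814297173,319.14981368692395,244.1328957311777
g=cv2.cvtColor(im,cv2.COLOR_RGB2GRAY)
c=np.array([[309,85],[416,152],[319,164],[424,272],[336,283]],np.float32).reshape(-1,1,2)
c=cv2.cornerSubPix(g,c,(5,5),(-1,-1),(3,50,.01)).reshape(-1,2);print(c.round(1))
P=ray(c,0.038,f,cx,cy,M);print(P.round(4))
L=np.array([[-170,160],[-60,75],[-170,75],[-60,-75],[-170,-75]])/1e3
# weighted rigid fit
a=L-L.mean(0);b=P[:,:2]-P[:,:2].mean(0)
th=np.arctan2((a[:,0]*b[:,1]-a[:,1]*b[:,0]).sum(),(a*b).sum());Rm=np.array([[np.cos(th),-np.sin(th)],[np.sin(th),np.cos(th)]])
t=P[:,:2].mean(0)-Rm@L.mean(0);print("deck",t,np.degrees(th)); print(((P[:,:2]-t)@Rm-L).round(4))
W=w["W"];print("board z",W[90:140,330:410,2].mean(),"shingle",np.nanmean(W[180:240,475:510,2]),"bench",np.nanmean(W[280:330,250:300,2]))
s=cv2.cornerSubPix(g,np.array([[461,63],[471,335],[344,322],[352,370],[432,308],[437,356]],np.float32).reshape(-1,1,2),(4,4),(-1,-1),(3,50,.01)).reshape(-1,2)
for zz,q in [(0.054,s[:2]),(0.044,s[2:])]: print(s.round(1).tolist(),((ray(q,zz,f,cx,cy,M)[:,:2]-t)@Rm).round(4))
E
```

```text
[[307.6  84.8]
 [415.1 150.6]
 [318.4 164.2]
 [424.5 274.6]
 [335.4 287. ]]
[[ 0.4072 -0.0817  0.038 ]
 [ 0.5274 -0.1508  0.038 ]
 [ 0.4188 -0.1658  0.038 ]
 [ 0.5483 -0.2981  0.038 ]
 [ 0.4398 -0.3143  0.038 ]]
deck [ 0.59755223 -0.2162256 ] 8.029910778849501
[[ 0.0003 -0.0002]
 [-0.0003 -0.0004]
 [ 0.0001 -0.0001]
 [-0.0002  0.0008]
 [ 0.0001 -0.0001]]
board z nan shingle 0.05339502305113889 bench -0.0005816744626353877
[[460.29998779296875, 62.20000076293945], [471.0, 335.0], [340.3999938964844, 323.29998779296875], [352.29998779296875, 370.3999938964844], [429.5, 306.8999938964844], [436.8999938964844, 355.5]] [[-0.0112  0.1576]
 [-0.0128 -0.1544]]
[[460.29998779296875, 62.20000076293945], [471.0, 335.0], [340.3999938964844, 323.29998779296875], [352.29998779296875, 370.3999938964844], [429.5, 306.8999938964844], [436.8999938964844, 355.5]] [[-0.1698 -0.1214]
 [-0.163  -0.1896]
 [-0.0585 -0.1147]
 [-0.0536 -0.1832]]
```

>>> {"name": "jog_arm", "arguments": {"plan": [0,0,0,3,0,20,8.5,0,0,0,3,2,38,8.5,0,0,0,3,2,38,8.5,0,0,0,3,2,38,8.5,0,0,0,3,2,38,8.5,0,0,0,3,2,38,8.5,0,0,0,3,2,38,8.5,0,0,0,3,2,38,8.5,0,0,0,3,2,38,8.5,0,0,0,3,2,38,8.5,0,0,0,3,2,38,8.5]}}

```text
time_s: 3.2
ee_pos: [0.4505, 0.1784, 0.36]
ee_rot: [0.707, -0.001, 0.001, -0.707]
force: [0.2, 0.9, -0.3]
grip_width: 0.0845
```

```bash
python3 - <<'E'
from h import *
o=r.get_obs();print(o["time_s"],o["ee_pos"],np.abs(o["dq"]).max())
im,d,f,cx,cy,M=cam("wrist"); save("w2.png",im); np.savez("w2.npz",im=im,W=cloud(d,f,cx,cy,M),M=M,d=d)
E
```

```text
3.2 [0.45051314 0.17835267 0.35995653] 0.008484328668662632
```

View pics/w2.png

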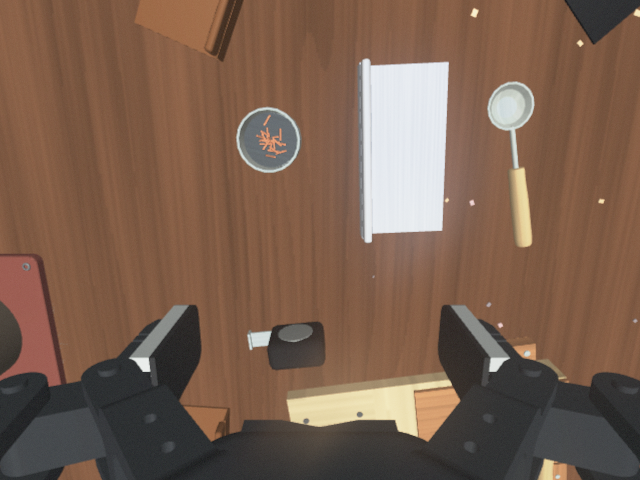

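```bash
python3 - <<'E'
from h import *
w=np.load("w2.npz");im=w["im"];M=w["M"];f,cx,cy=401.11634814297173,319.14981368692395,244.1328957311777
g=cv2.cvtColor(im,cv2.COLOR_RGB2GRAY)
c=np.array([[448,62],[442,230]],np.float32).reshape(-1,1,2)
c=cv2.cornerSubPix(g,c,(4,4),(-1,-1),(3,50,.01)).reshape(-1,2);print(c.round(1))
P=ray(c,0.003,f,cx,cy,M)[:,:2];print(P.round(4),np.linalg.norm(P[0]-P[1]))
e=(P[0]-P[1]);e/=np.linalg.norm(e);x=np.array([e[1],-e[0]]);mid=P.mean(0)
print("yaw",np.degrees(np.arctan2(x[1],x[0])),"mid",mid,"grip",mid-0.0955*x,"origin",mid-.05*x)
# front line fit via threshold of right edge
rows=np.arange(70,225,5)
cols=[]
for v in rows:
    q=g[v,400:480].astype(float);k=np.argmin(np.diff(q));k0=max(k-3,0);a=np.diff(q)[k0:k+4];cols.append(400.5+(np.arange(k0,k0+len(a))*a).sum()/a.sum())
F=ray(np.c_[cols,rows],0.003,f,cx,cy,M)[:,:2];p=np.polyfit(F[:,1],F[:,0],1);print("front line x=",p,"yaw",-np.degrees(np.arctan(p[0])), np.std(F[:,0]-np.polyval(p,F[:,1])))
# hem edges
for v in (80,120,150,190,220): print(v,[(u,int(g[v,u])) for u in range(354,378,2)])
s=cv2.resize(im[45:255,345:465],(460,805))
save("w2c.png",s[:600])
save("w2d.png",s[205:])
E
```

```text
[[448.3  61.6]
 [441.5 230.3]]
[[0.5918 0.3216]
 [0.599  0.1317]] 0.19000283513075314
yaw 2.163276995334139 mid [0.59538305 0.22663296] grip [0.49995111 0.22302809] origin [0.54541868 0.22474559]
front line x= [-0.0452156   0.60609006] yaw 2.588899741474349 0.0012962012227963411
80 [(354, 99), (356, 109), (358, 117), (360, 138), (362, 164), (364, 228), (366, 234), (368, 228), (370, 216), (372, 235), (374, 235), (376, 234)]
120 [(354, 111), (356, 112), (358, 115), (360, 140), (362, 143), (364, 222), (366, 235), (368, 233), (370, 216), (372, 232), (374, 234), (376, 231)]
150 [(354, 113), (356, 112), (358, 112), (360, 130), (362, 128), (364, 218), (366, 236), (368, 234), (370, 216), (372, 233), (374, 235), (376, 232)]
190 [(354, 109), (356, 108), (358, 107), (360, 119), (362, 117), (364, 202), (366, 234), (368, 235), (370, 228), (372, 233), (374, 235), (376, 235)]
220 [(354, 106), (356, 107), (358, 106), (360, 117), (362, 134), (364, 176), (366, 231), (368, 236), (370, 233), (372, 222), (374, 235), (376, 233)]
```

View pics/w2c.png

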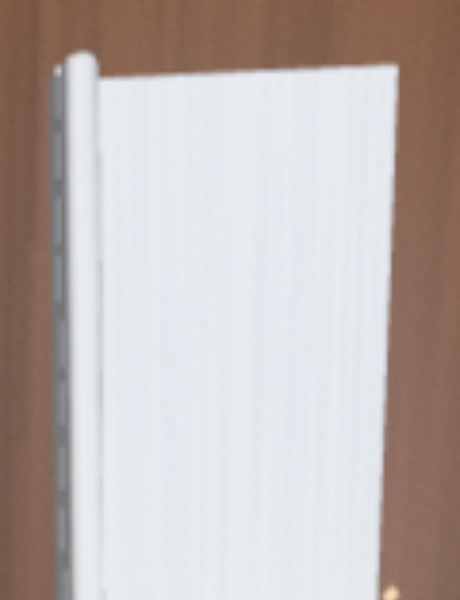

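```bash
python3 - <<'E'
from h import *
y=np.radians(2.16)
for z in (0.10,0.044): print(rel([0.5,0.223,z],down(y)))
E
```

```text
(array([ 0.03, -2.3 , -0.01]), array([ 4.94, 26.01,  4.5 ]))
(array([ 0.03, -2.3 , -0.01]), array([ 4.94, 31.61,  4.5 ]))
```

>>> {"name": "jog_arm", "arguments": {"plan": [0,-2.3,0,4.94,15,4.5,5,0,-2.3,0,4.94,25,4.5,5,0,-2.3,0,4.94,25,4.5,5,0,-2.3,0,4.94,25,4.5,5,0,-2.3,0,4.94,25,4.5,5,0,-2.3,0,4.94,25,4.5,5,0,-2.3,0,4.94,25,4.5,5,0,-2.3,0,4.94,25,4.5,5]}}

```text
time_s: 4.05
ee_pos: [0.5012, 0.2246, 0.1128]
ee_rot: [-0.707, -0.015, 0.013, 0.707]
force: [0.2, 0.7, -0.1]
grip_width: 0.0499
```

```bash
python3 - <<'E'
from h import *
o=r.get_obs();print(o["time_s"],o["ee_pos"],o["grip_width"],o["force"])
im,d,f,cx,cy,M=cam("wrist"); save("w3.png",im)
print(rel([0.5,0.223,0.044],down(np.radians(2.16))))
E
```

```text
4.05 [0.50124243 0.22457037 0.11283107] 0.04994241478464384 [ 0.2395976   0.73371267 -0.08911089]
(array([-0.06,  0.09,  0.28]), array([-0.22,  6.96, -0.19]))
```

View pics/w3.png

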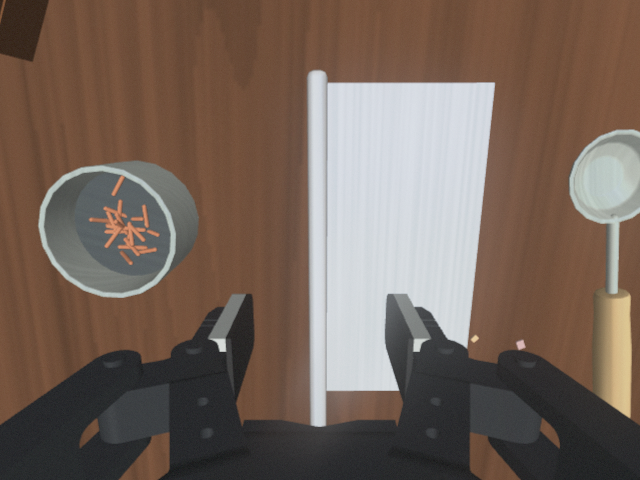

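>>> {"name": "jog_arm", "arguments": {"plan": [0,0,0,0,3,0,5,0,0,0,0,5.5,0,5,0,0,0,0,6.6,0,5,0,0,0,0,6.6,0,5,0,0,0,0,6.6,0,5,0,0,0,0,6.6,0,0.5,0,0,0,0,6.6,0,0.5,0,0,0,0,6.6,0,0.5,0,0,0,0,6.6,0,0.5,0,0,0,0,6.6,0,0.5,0,0,0,0,6.6,0,0.5,0,0,0,0,6.6,0,0.5], "squeeze": 80}}

```text
time_s: 5.3
ee_pos: [0.5007, 0.2252, 0.0455]
ee_rot: [-0.707, -0.015, 0.013, 0.707]
force: [1.2, -0.4, 5.3]
grip_width: 0.0074
```

```bash
python3 - <<'E'
from h import *
o=r.get_obs();print(o["time_s"],o["ee_pos"],o["grip_width"],o["force"],R.from_quat(o["ee_rot"]).as_matrix().round(3))
im,d,f,cx,cy,M=cam("wrist"); save("w4.png",im)
E
```

```text
5.3 [0.50068018 0.22523822 0.04548055] 0.00742163189920116 [ 1.19196635 -0.35889419  5.25126634] [[ 0.999  0.002 -0.04 ]
 [ 0.04   0.001  0.999]
 [ 0.002 -1.     0.   ]]
```

View pics/w4.png

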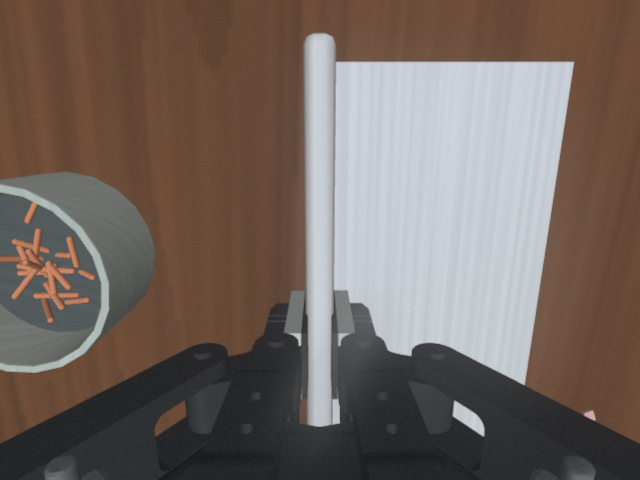

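```bash
cat >> h.py <<'E'
TH=np.radians(8.03);DT=np.array([0.59755,-0.21623]);RM=np.array([[np.cos(TH),-np.sin(TH)],[np.sin(TH),np.cos(TH)]])
def d2w(p): return RM@np.array(p)+DT
def w2d(p): return (np.array(p)-DT)@RM
E
python3 - <<'E'
from h import *
p=d2w([-0.1305,0.0022]);print(p)
print(rel([*p,0.135],down(TH+np.radians(0.15))))
E
```

```text
[ 0.46802222 -0.23228132]
(array([-0.02, -5.87,  0.12]), array([ -5.08,  -8.99, -45.58]))
```

>>> {"name": "jog_arm", "arguments": {"plan": [0,0,0,0,-2,0,0.5,0,0,0,0,-5,0,0.5,0,0,0,0,-8,-1,0.5,0,0,0,-0.5,-9.5,-4,0.5,0,0,0,-1,-10,-8,0.5,0,0,0,-1.5,-10,-12,0.5,0,-1,0,-2,-10,-16,0.5,0,-2,0,-2.5,-10,-20,0.5,0,-3,0,-3,-10,-24,0.5,0,-4,0,-3.5,-10,-28,0.5,0,-5,0,-4,-10,-32,0.5,0,-5.87,0,-4.5,-10,-35,0.5]}}

```text
time_s: 6.55
ee_pos: [0.4677, -0.1285, 0.1438]
ee_rot: [-0.705, -0.05, 0.051, 0.705]
force: [-0.2, 0.3, -2.6]
grip_width: 0.0075
```

```bash
python3 - <<'E'
from h import *
o=r.get_obs();print(o["time_s"],o["ee_pos"],o["grip_width"],o["force"])
p=d2w([-0.1305,0.0022]);print(p)
print(rel([*p,0.135],down(TH+np.radians(0.15))))
E
```

```text
6.55 [ 0.46773253 -0.12851922  0.14378295] 0.007490242069494251 [-0.18223139  0.32042792 -2.64244319]
[ 0.46802222 -0.23228132]
(array([-0.01, -0.03, -0.06]), array([ -1.44,   0.88, -10.28]))
```

>>> {"name": "jog_arm", "arguments": {"plan": [0,0,0,-0.5,0,-4,0.5,0,0,0,-1,0.5,-8,0.5,0,0,0,-1.4,0.9,-10.3,0.5,0,0,0,-1.4,0.9,-10.3,0.5,0,0,0,-1.4,0.9,-10.3,0.5,0,0,0,-1.4,0.9,-10.3,0.5]}}

```text
time_s: 7.15
ee_pos: [0.4691, -0.2294, 0.1348]
ee_rot: [-0.705, -0.05, 0.051, 0.706]
force: [-0.2, 0.1, -3.2]
grip_width: 0.0074
```

```bash
python3 - <<'E'
from h import *
o=r.get_obs();print(o["time_s"],o["ee_pos"],o["grip_width"],o["force"],w2d(o["ee_pos"][:2]))
p=d2w([-0.1305,0.0022])
print(rel([*p,0.135],down(TH+np.radians(0.15))))
for n in ["wrist","top","side"]:
    im,d,f,cx,cy,M=cam(n); save(n+"5.png",im); np.savez(n+"5.npz",im=im,W=cloud(d,f,cx,cy,M),M=M,d=d,K=[f,cx,cy])
im=np.load("side5.npz")["im"];save("side5c.png",cv2.resize(im[130:280,230:430],(800,600)))
E
```

```text
7.15 [ 0.46913384 -0.22941987  0.13481591] 0.0073640570190818275 [-0.18211418  0.07412447 -3.15300978] [-0.12899956  0.00487812]
(array([-0.07,  0.02, -0.05]), array([-0.15, -0.02, -0.27]))
```

View pics/wrist5.png

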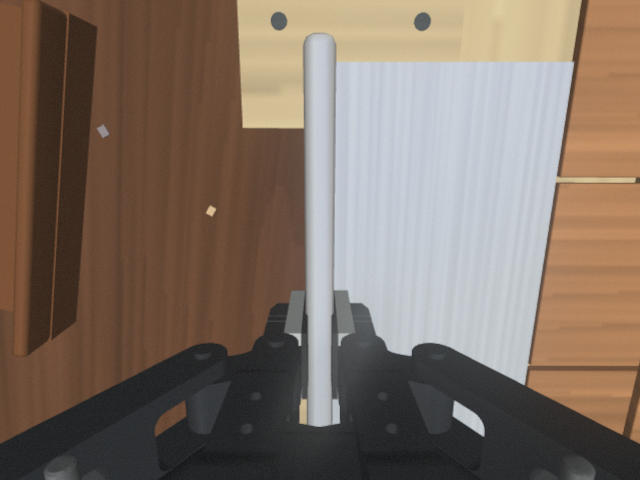

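View pics/side5c.png

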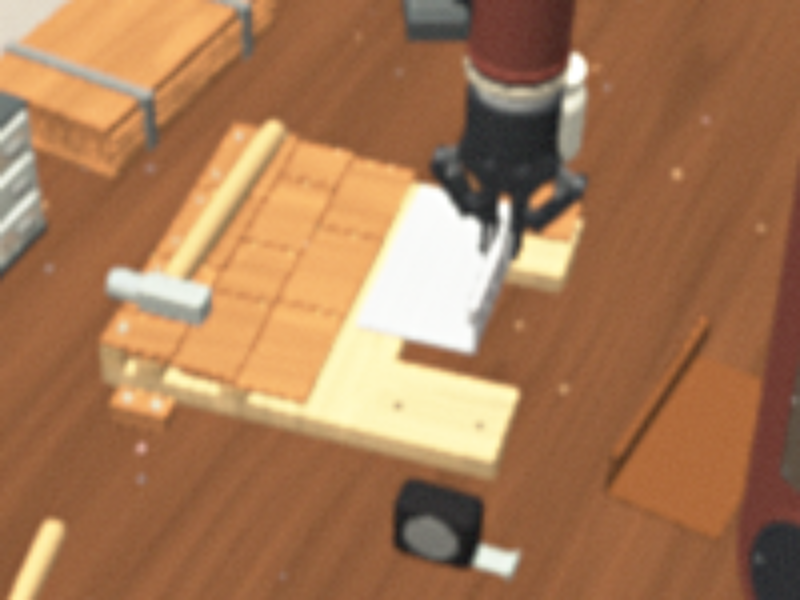

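```bash
python3 - <<'E'
from h import *
w=np.load("wrist5.npz");im=w["im"];f,cx,cy=w["K"];g=cv2.cvtColor(im,cv2.COLOR_RGB2GRAY)
H=np.array(r.camera_params("wrist")["hand_eye"])
c=cv2.cornerSubPix(g,np.array([[[573,62]]],np.float32),(4,4),(-1,-1),(3,50,.01)).reshape(2)
rows=np.arange(75,345,6);cols=[]
b=im[:,:,2].astype(float)
for v in rows:
    u0=int(573-(v-62)*(573-530)/(365-62));dq=np.diff(b[v,u0-8:u0+9]);k=np.argmin(dq);cols.append(u0-8+k+0.5)
px=np.r_[[c],np.c_[cols,rows]]
# tool coords: plane tool y = 0.0455-0.003
D=np.c_[(px[:,0]-cx)/f,(px[:,1]-cy)/f,np.ones(len(px))]@H[:3,:3].T
P=H[:3,3]+D*((0.0425-H[1,3])/D[:,1])[:,None]
print("corner",c,P[0].round(4));q=np.polyfit(P[1:,2],P[1:,0],1);print("edge x vs z",q,np.degrees(np.arctan(q[0])),np.std(P[1:,0]-np.polyval(q,P[1:,2])))
print(P[1:,[0,2]][::8].round(4).tolist())
E
```

```text
corner [573.7096   62.71557] [0.0946 0.0425 0.0923]
edge x vs z [0.00017196 0.0946493 ] 0.009852454426375095 0.00012010886427050023
[[0.0945, 0.088], [0.0946, 0.0707], [0.0948, 0.0523], [0.0945, 0.0328], [0.0946, 0.0119], [0.0948, -0.0103]]
```

```bash
python3 - <<'E'
from h import *
o=r.get_obs();print(o["time_s"],o["ee_pos"],w2d(o["ee_pos"][:2]))
for dx,z in ((-0.129,0.0855),(-0.0646,0.0855),(-0.0546,0.0855)):
  print(rel([*d2w([dx,0.0027]),z],down(TH)))
E
```

```text
7.3 [ 0.46960435 -0.2294573   0.13533481] [-0.12853889  0.00477533]
(array([-0.01,  0.22, -0.  ]), array([-0.05,  4.98, -0.21]))
(array([-0.01,  0.22, -0.  ]), array([ 6.39,  4.98, -0.23]))
(array([-0.01,  0.22, -0.  ]), array([ 7.39,  4.98, -0.24]))
```

Lower to 2 mm above the board, in front of the shingles.

>>> {"name": "jog_arm", "arguments": {"plan": [0,0.22,0,0,2,-0.2,0.5,0,0.22,0,0,4,-0.2,0.5,0,0.22,0,0,4.98,-0.2,0.5,0,0.22,0,0,4.98,-0.2,0.5,0,0.22,0,0,4.98,-0.2,0.5,0,0.22,0,0,4.98,-0.2,0.5,0,0.22,0,0,4.98,-0.2,0.5]}}

```text
time_s: 8.0
ee_pos: [0.4701, -0.2326, 0.0861]
ee_rot: [0.706, 0.049, -0.049, -0.705]
force: [-0.0, 0.6, -2.5]
grip_width: 0.0071
```

```bash
python3 - <<'E'
from h import *
o=r.get_obs();print(o["time_s"],o["ee_pos"],o["force"],o["wrist_torque"],w2d(o["ee_pos"][:2]))
im,d,f,cx,cy,M=cam("wrist"); save("w6.png",im)
for dx,z in ((-0.0646,0.0855),(-0.0546,0.0855)):
  print(rel([*d2w([dx,0.0027]),z],down(TH)))
E
```

```text
8.0 [ 0.47008207 -0.2326231   0.08609162] [-0.04192046  0.60740759 -2.48201967] [ 0.01550518  0.06813594 -0.00697456] [-0.12850809  0.00157383]
(array([ 0.03, -0.08,  0.04]), array([6.4 , 0.05, 0.12]))
(array([ 0.03, -0.08,  0.04]), array([7.4 , 0.06, 0.12]))
```

View pics/w6.png

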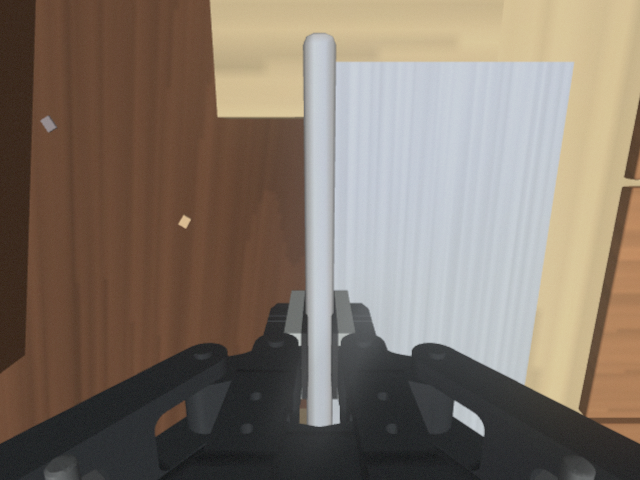

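>>> {"name": "jog_arm", "arguments": {"plan": [0,0,0,0.6,0.12,0,0.5,0,0,0,1.4,0.12,0,0.5,0,0,0,2.2,0.12,0.05,0.5,0,0,0,3,0.12,0.05,0.5,0,0,0,3.6,0.12,0.1,0.5,0,0,0,4,0.12,0.1,0.5,0,0,0,4,0.12,0.1,0.5]}}

```text
time_s: 8.75
ee_pos: [0.5098, -0.2258, 0.0842]
ee_rot: [0.705, 0.049, -0.049, -0.705]
force: [-0.4, -0.2, -3.0]
grip_width: 0.0077
```

```bash
python3 - <<'E'
from h import *
o=r.get_obs();print(o["time_s"],o["ee_pos"],o["force"],o["wrist_torque"],w2d(o["ee_pos"][:2]))
im,d,f,cx,cy,M=cam("wrist"); save("w7.png",im)
print(rel([*d2w([-0.0546,0.0027]),0.0835],down(TH)))
E
```

```text
8.75 [ 0.5097896  -0.22578867  0.08423928] [-0.35663231 -0.17762817 -2.97572289] [0.03915567 0.09421388 0.04240367] [-0.08823518  0.00279444]
(array([-0.01, -0.05, -0.01]), array([ 3.4 ,  0.07, -0.01]))
```

View pics/w7.png

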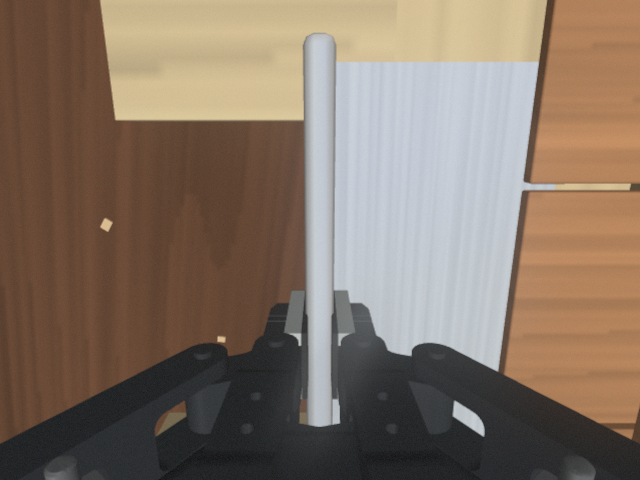

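>>> {"name": "jog_arm", "arguments": {"plan": [0,0,0,0.6,0,0,0.5,0,0,0,1.3,0,0,0.5,0,0,0,2,0,0,0.5,0,0,0,2.6,0.03,0,0.5,0,0,0,2.9,0.03,0,0.5,0,0,0,3.1,0.03,0,0.5,0,0,0,3.1,0.03,0,0.5,0,0,0,3.1,0.03,0,0.5]}}

```text
time_s: 9.6
ee_pos: [0.5398, -0.2216, 0.0839]
ee_rot: [-0.705, -0.049, 0.049, 0.705]
force: [-0.4, 0.6, -1.6]
grip_width: 0.0078
```

```bash
cat > st.py <<'E'
from h import *
o=r.get_obs();print(o["time_s"],o["ee_pos"],"F",o["force"].round(2),"Fd",w2d(o["force"][:2]+DT).round(2),o["wrist_torque"].round(3),o["grip_width"],"deck",w2d(o["ee_pos"][:2]))
print(rel([*d2w([-0.0546,0.0027]),0.0835],down(TH)))
E
python3 st.py
```

```text
9.6 [ 0.53977386 -0.22160732  0.08389609] F [-0.43  0.6  -1.6 ] Fd [-0.35  0.65] [-0.     0.036  0.024] 0.007766354253109316 deck [-0.05796081  0.00274624]
(array([-0.01, -0.08, -0.02]), array([ 0.34,  0.04, -0.  ]))
```

>>> {"name": "jog_arm", "arguments": {"plan": [0,0,0,0.1,0.03,0,0.5,0,0,0,0.2,0.03,0,0.5,0,0,0,0.3,0.03,0,0.5,0,0,0,0.3,0.03,0,0.5]}}

```text
time_s: 10.0
ee_pos: [0.5429, -0.2213, 0.0837]
ee_rot: [0.705, 0.049, -0.049, -0.705]
force: [-0.8, -0.3, -2.7]
grip_width: 0.0073
```

```bash
python3 st.py
```

```text
10.0 [ 0.54289496 -0.2213415   0.08371707] F [-0.82 -0.29 -2.7 ] Fd [-0.85 -0.18] [-0.09   0.133  0.068] 0.0072758555651607475 deck [-0.05483318  0.00257346]
(array([ 0.  , -0.08, -0.01]), array([0.02, 0.02, 0.01]))
```

>>> {"name": "jog_arm", "arguments": {"plan": [0,0,0,0.1,0,0,0.5,0,0,0,0.1,0,0,0.5,0,0,0,0.2,0,0,0.5,0,0,0,0.2,0,0,0.5]}}

```text
time_s: 10.4
ee_pos: [0.543, -0.2213, 0.0837]
ee_rot: [-0.705, -0.048, 0.051, 0.706]
force: [-10.5, -2.0, 5.2]
grip_width: 0.0077
```

```bash
python3 st.py
```

```text
10.4 [ 0.54299197 -0.22130292  0.08365134] F [-10.52  -2.02   5.22] Fd [-10.69  -0.53] [-0.182  1.36   0.111] 0.007675614590157403 deck [-0.05473173  0.00259812]
(array([-0.04, -0.07, -0.26]), array([0.01, 0.02, 0.01]))
```

>>> {"name": "jog_arm", "arguments": {"plan": [0,0,0,-0.05,0.1,0,0.5,0,0,0,-0.1,0.2,0,0.5,0,0,0,-0.1,0.3,0,0.5,0,0,0,-0.1,0.3,0,0.5,0,0,0,-0.1,0.3,0,0.5]}}

```text
time_s: 10.9
ee_pos: [0.543, -0.2213, 0.0835]
ee_rot: [-0.705, -0.048, 0.05, 0.705]
force: [-13.8, 3.8, 20.6]
grip_width: 0.0075
```

```bash
python3 st.py; python3 - <<'E'
from h import *
for n in ["wrist","side"]:
    im,d,f,cx,cy,M=cam(n); save(n+"8.png",im); np.savez(n+"8.npz",W=cloud(d,f,cx,cy,M),im=im)
    if n=="side": save("side8c.png",cv2.resize(im[150:240,240:380],(800,514),interpolation=cv2.INTER_CUBIC))
E
```

```text
10.9 [ 0.54299698 -0.22133018  0.08345991] F [-13.84   3.8   20.62] Fd [-13.17   5.69] [0.619 2.222 0.065] 0.007535859301995071 deck [-0.05473059  0.00257043]
(array([-0.02, -0.06, -0.15]), array([ 0.01, -0.  ,  0.01]))
```

View pics/wrist8.png

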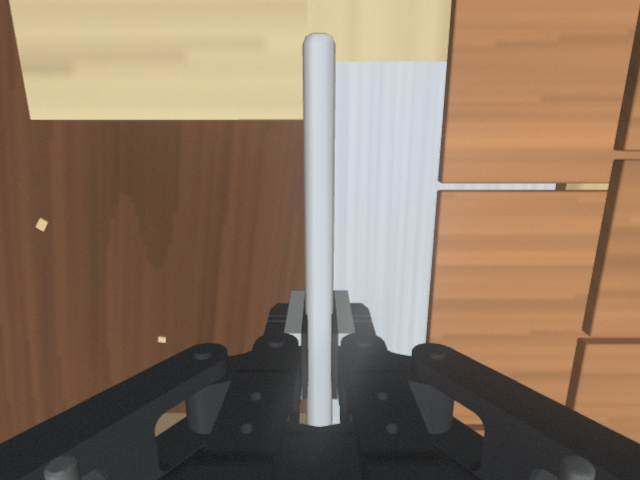

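View pics/side8c.png

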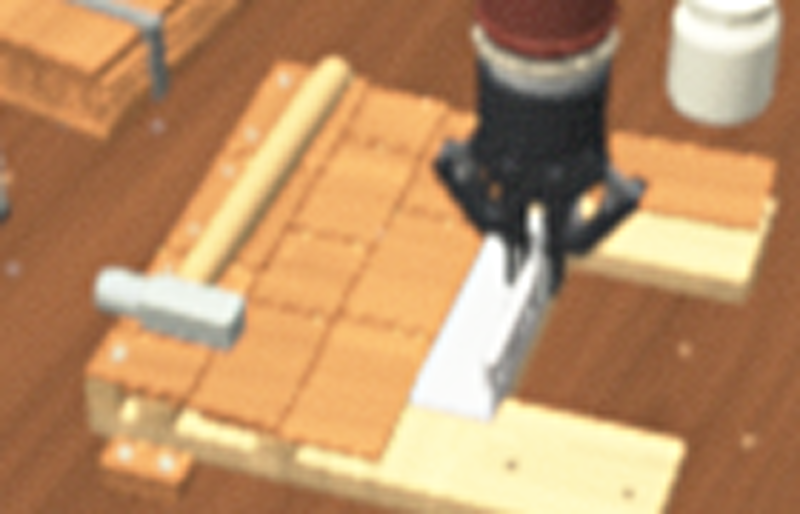

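>>> {"name": "jog_arm", "arguments": {"plan": [0,0,0,-0.05,0,0,0.5,0,0,0,-0.05,0,0,0.5,0,0,0,-0.05,0,0,0.5,0,0,0,-0.05,0,0,0.5,0,0,0,-0.05,0,0,0.5,0,0,0,-0.05,0,0,0.5]}}

```text
time_s: 11.6
ee_pos: [0.543, -0.2214, 0.0835]
ee_rot: [0.705, 0.049, -0.05, -0.705]
force: [-12.6, 4.1, 18.2]
grip_width: 0.007
```

```bash
python3 st.py; python3 - <<'E'
from h import *
im,d,f,cx,cy,M=cam("wrist"); W=cloud(d,f,cx,cy,M)
for n,(a,b,c,e) in dict(left=(20,160,470,600),mid=(200,300,450,570),flange=(80,250,350,425),board=(20,100,60,290)).items():
    P=W[a:b,c:e].reshape(-1,3);P=P[np.isfinite(P[:,0])];A=np.c_[w2d(P[:,:2]),np.ones(len(P))]
    print(n,len(P),np.median(P[:,2]).round(4),np.linalg.lstsq(A,P[:,2],rcond=None)[0].round(4))
o=r.get_obs();print(o["force"],o["dq"].round(4))
E
```

```text
11.6 [ 0.54297345 -0.22136777  0.08347161] F [-12.62   4.06  18.23] Fd [-11.93   5.79] [0.626 1.88  0.05 ] 0.007024617039057058 deck [-0.05475914  0.00253649]
(array([-0.  , -0.06, -0.09]), array([ 0.02, -0.  ,  0.02]))
left 18132 0.0533 [-0.     -0.0012  0.0534]
mid 11949 0.0533 [-0.0002  0.0001  0.0533]
flange 12711 0.0403 [-0.      0.0002  0.0403]
board 18332 0.0373 [ 0.0002 -0.0016  0.0375]
[-12.64839861   3.64805722  18.66861559] [ 0.0013  0.     -0.0006  0.0014  0.002  -0.0003]
```

The depth planes show the flange 3 mm above the board, with no slope. Both visible shingles are level, 16 mm above the board. The hold is stable at about 18 N down, so I'm handing in.

```bash
python3 -c "
from station import r
print(r.sign_off()); print(r.get_obs()['time_s'],r.get_obs()['force'])"
```

```text
the job is handed in; nothing more can be done
None
the job is handed in; nothing more can be done
```

The flashing is fitted and I handed the job in at about 11.7 s, with the gripper still holding it and pressing it down. I gripped the aluminium flashing by its hem, carried it over the board and slid the flange under the bottom course until it met the batten.

My last checks:
- **Against the batten:** contact came at the position I had worked out, to within 0.2 mm, and it was pushing on the batten with about 12 N. The flange edge was parallel to the batten within about 0.1°. Through the slit between the left and middle shingles I could see the edge meeting the batten's face.
- **Centring:** about 0.2 mm off the middle of the opening.
- **Pressing:** about 18 N downward, at rest.
- **Flatness:** depth readings put the flange 3 mm above the board with no slope. The left and middle shingles lay level, 16 mm above it.

**Not measured directly:**
- **Right side:** the right end of the front edge and the right shingle were hidden by the gripper, so I inferred them from the level, parallel pose.
- **Side force:** a small sideways force of about 6 N remained, but nothing was moving.
- **Bystanders:** I saw none disturbed, but I did not measure their positions afterwards.

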